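# Purge the occupied sample station

### The arm

A 7-joint arm with a two-finger parallel gripper is mounted at the origin on the work surface. World frame = base frame: x ahead of the robot, y to its left, z up, the work surface at z = 0. Lengths are in m, angles in rad, forces in N, time in s.
With the tool pointing down it reaches from about 0.425 to 0.875 m from the base axis. Payload 9.9 kg.
Tool frame: the origin (TCP) lies on the centre line of the jaws, within the pads' length; the fingertips stand 22 mm ahead of it and the grasp point (between the pads) lies 3 mm ahead of it; z points along the fingers, y is the direction in which the jaws open and shut (so a half turn about z gives the same grasp; the last joint's range is limited). The gripper opens to 85 mm and grips with 20 to 120 N. Pads are 22 mm wide; open, the fingers measure 114 mm over their backs; the gripper's body (76 mm by 85 mm) begins 54 mm behind the grasp point. The pads swing forward as they close: fully open they stand 13 mm farther back than shut.
Start: joints at [1.129, 0.576, 0.025, 1.437, -0.015, 1.129, -0.057], TCP at [0.236, -0.632, 0.253] pointing down, gripper open.
Joint ranges: [-2.76, 2.76], [-0.34, 2.15], [-1.52, 1.57], [0.19, 2.46], [-1.09, 4.23], [0.17, 1.99], [-2.82, 2.82]. Speed limits (rad/s): [2.22, 2.22, 3.01, 3.01, 3.14, 3.14, 3.14].

### API

Orientations are given as a unit quaternion [x, y, z, w].
In Python, from bench import r, grab_frame, camera_model, status gives the robot as it stands. Calls block until the motion is done:
- r.movep(position, orientation): joint-space move of the TCP to a pose.
- r.line_to(position, rot=None, v=0.15, until_force=None): straight line of the TCP; rot=None keeps the orientation; v is the mean speed in m/s. With until_force (N) it stops when the force on the tool has changed by that much, and returns True; else False.
- r.set_joints(angles): joint-space move.
- r.move_gripper(opening, f_grip=None): finger opening in m; f_grip is the grip in N (None keeps the last); returns when the fingers have stopped.
- r.pause(seconds).
- r.ik(position, orientation): joint angles nearest the present ones, or None.
- grab_frame(name): name is "side" or "top"; returns the picture (400x640x3 uint8, blue, green, red); there is no depth.
- camera_model(name): a dict with "vfov" (degrees; the focal length in pixels is half the picture's height over the tangent of half this angle, whatever the lens; pixels are square), "cx", "cy" (the principal point, pixels), "k1" (the pictures are not rectified: a ray, as slopes to the right and down, at radius r is drawn at 1 + k1 r^2 times it, then the intrinsics apply), "position" and "attitude" of the camera in the world. Camera axes: x right, y up, looking along -z (the intrinsics and any distortion apply to the point x, -y, -z); pixel columns grow to the right and rows downward; lengths in m; the calibration is good to about 2 mm. A picture is of the moment at which its call begins. camera_model takes no time and is no camera call.
A pose or a line that the arm cannot do raises r.PlanningError and nothing moves.
- r.hand_in(): hands the job in, once; it reports no verdict.
Readings, each from a call of its own:
- status.read_time(): time.
- status.read_qpos(): joint angles.
- status.read_joint_vel(): joint speeds.
- status.read_joint_efforts(): joint torques, N m.
- status.read_ee_pos(): TCP position.
- status.read_eef_rot(): TCP orientation.
- status.read_contact_force(): force on the tool from outside, world axes, zero at the start.
- status.read_torque(): the same for the moment, N m.
- status.read_finger_gap(): finger opening in m.
Only numpy, scipy, OpenCV 4.12 (cv2) and the standard library are available. Lean on these libraries where they do the work, as an engineer would, in place of code of your own. Each camera call takes 0.05 s, during which the arm holds its last target.

### The job

The sample bottle stands on one of the purge unit's two stations and a low blanking puck on the other. Lift the purge coupler out of its stand and press it squarely onto the leaning nipple in front of the bottle's station until it snaps on, then push it fully home and keep holding it there against the spring of the valve: the program finishes while the gripper is still holding the coupler fully home. Do not press the other nipple, and leave the bottle, the puck and everything else on the bench where they are.

Things in the scene. Friction and masses are not known exactly. Their poses are not given: they have to be found in the camera images.
- coupler: loose purge coupler, 0.2 kg, upright in its stand. Origin: centre of its open mouth at the lower end; z up its axis. Steel barrel 38 mm across, z 0 to 36 mm; above it a square black grip 26 x 26 mm (faces along own x and y), z 36 to 86 mm: grip it with the fingertips above the barrel's shoulder. Socket 25 mm deep and wide, flared mouth, narrowed to 19 mm by a lip at z 3 to 6 mm
- stand: the coupler's stand, a fixed grey block 76 x 76 x 20 mm with a round well 42 mm across and 16 mm deep in its top; the coupler stands in it with its mouth 4 mm above the table. Origin: centre of the underside
- unit: purge unit, fixed: white base x -75 to 105, y -155 to 155, 30 mm high. Origin on the table; x to its back, away from the robot, y to its left, z up. At its front two blocks with sloping tops, up to 72 mm high, carry the nipples, 120 mm apart; behind them, a little outboard, are the two round stations; a filter housing 83 mm high stands at the middle of the back
- nipple_left: left nipple, fixed steel, leaning 15 degrees from upright towards the unit's front. Origin: centre of its root on the sloping face (unit's x -30, y 60, z 65 mm); z out along its axis. Flange 38 mm across, z 0 to 6 mm; stem 16 mm across to z 27, bevelled end; four spring balls at z 19 stand out 11 mm from the axis; spring valve pin 8 mm across, z 27 to 39 mm
- nipple_right: right nipple, the same at y -60 mm. The coupler goes on with its z axis along the nipple's z, mouth first, at any turn about it. Coupler's mouth at nipple z: 21 mm meets the spring balls, 14 mm meets the pin, below 12 mm has snapped past the balls (let go, it would ride at about 10.5 mm, not home), 6 mm fully home, its rim on the flange
- valve_left (a joint): how far the left valve pin is pushed in, m: 0 free, about 0.0035 if the coupler is snapped on but not held home, about 0.008 with the coupler fully home, where its spring pushes back with about 10 N. Getting past the balls takes a push of about 10 N, which then drops sharply
- valve_right (a joint): the same for the right nipple
- station_left (a point): centre of the top of the left station, a round pad 72 mm across, at x = 60, y = 105, z = 33 mm in the unit's frame; it belongs to the left nipple
- station_right (a point): the same on the right, at y = -105 mm; it belongs to the right nipple
- sample: the sample bottle, capped glass, 54 mm across and 110 mm tall, standing on one of the two stations. Origin: centre of its underside
- blank: the blanking puck, aluminium, 54 mm across and 20 mm tall, lying on the other station. Origin: centre of its underside
- reagent_a: a capped glass reagent bottle 68 mm across and 130 mm tall, to the robot's right; bystander
- reagent_b: a like bottle to the robot's left; bystander
- beaker: open glass beaker, 68 mm across, 85 mm tall; bystander
- dishes: two stacked clear dishes, 90 mm across, 28 mm tall in all; bystander
- vial: small amber vial 23 mm across, 44 mm tall; bystander
- rack: test-tube rack 85 x 200 mm, tubes to 116 mm tall; bystander
Not all that is in view belongs to the job. What is shaped like the blank but orange is not meant.

How it is judged:
On the way, in this order (a step that is already met when the one before it is completed fails the run):
1. the gripper has lifted the coupler clear of its stand (height (world z) of coupler above 0.03 m and contact force between the fingers and coupler above 1 N), for 0.1 s.
2. the coupler has snapped squarely onto the nipple in front of the bottle's station (((horizontal distance between sample and station_left below 0.03 m and z of coupler in the frame of nipple_left between 0.002 and 0.012 m and x of coupler in the frame of nipple_left between -0.004 and 0.004 m and y of coupler in the frame of nipple_left between -0.004 and 0.004 m and angle between the z axis of coupler and the z axis of nipple_left, either way round below 0.12 rad) or (horizontal distance between sample and station_right below 0.03 m and z of coupler in the frame of nipple_right between 0.002 and 0.012 m and x of coupler in the frame of nipple_right between -0.004 and 0.004 m and y of coupler in the frame of nipple_right between -0.004 and 0.004 m and angle between the z axis of coupler and the z axis of nipple_right, either way round below 0.12 rad))), for 0.1 s.
At the end, for the whole second after the job is handed in: the gripper still holds the coupler (over 2 N), at rest, its mouth less than 8.5 mm from the root of the bottle station's nipple, centred within 4 mm, square within 7 degrees, that valve pin in more than 6 mm; bottle and puck on their stations (((horizontal distance between sample and station_left below 0.03 m and z of coupler in the frame of nipple_left between 0.002 and 0.0085 m and x of coupler in the frame of nipple_left between -0.004 and 0.004 m and y of coupler in the frame of nipple_left between -0.004 and 0.004 m and angle between the z axis of coupler and the z axis of nipple_left, either way round below 0.12 rad and value of joint valve_left above 0.006 m) or (horizontal distance between sample and station_right below 0.03 m and z of coupler in the frame of nipple_right between 0.002 and 0.0085 m and x of coupler in the frame of nipple_right between -0.004 and 0.004 m and y of coupler in the frame of nipple_right between -0.004 and 0.004 m and angle between the z axis of coupler and the z axis of nipple_right, either way round below 0.12 rad and value of joint valve_right above 0.006 m)) and contact force between the fingers and coupler above 2 N and linear speed of coupler below 0.02 m/s and (horizontal distance between sample and station_left below 0.03 m or horizontal distance between sample and station_right below 0.03 m) and (horizontal distance between blank and station_left below 0.03 m or horizontal distance between blank and station_right below 0.03 m)); the arm keeps its last pose, push and grip.
It fails at once if the valve pin of the other nipple is pushed in more than 3 mm ((horizontal distance between sample and station_left below 0.03 m and value of joint valve_right above 0.003 m) or (horizontal distance between sample and station_right below 0.03 m and value of joint valve_left above 0.003 m)).
It fails at once if the bottle or the puck is moved more than 20 mm or tipped (distance of any of sample, blank from where it was at the start of the episode above 0.02 m or angle between sample's own z axis and vertical above 0.3 rad).
It fails at once if a bystander is moved more than 30 mm or tipped (distance of any of reagent_a, reagent_b, beaker, dishes, vial, rack from where it was at the start of the episode above 0.03 m or angle between any of reagent_a, reagent_b, beaker, dishes, vial, rack's own z axis and vertical above 0.5 rad).
It also fails if it takes over 45 s, if anything falls off the work surface, if the arm or the gripper's body presses on something with over 40 N, if the wrist force passes 120 N, or if a joint passes its speed limit or range.

## Working session

There is one attempt and no reset: what is moved stays moved. The work goes in short steps, each a Python script; the robot and the scene stay as the last script left them, time stands still between calls to the robot, and variables do not carry over. Pictures are saved under pics/ and viewed, and the job is handed in when it is done.

```bash
ls; mkdir -p pics; python3 - <<'E'
from bench import r, grab_frame, camera_model, status
import cv2
for n in("side","top"):
    cv2.imwrite(f"pics/{n}0.png",grab_frame(n)); print(n,camera_model(n))
print(status.read_time(),status.read_ee_pos(),status.read_eef_rot(),status.read_finger_gap())
E
```

```text
pics
side {'vfov': 49.156400344502174, 'cx': 316.93771036623434, 'cy': 199.1630091430795, 'k1': -0.08045206810240371, 'position': array([0.50754424, 0.89000044, 0.69673921]), 'attitude': array([-0.02308388,  0.462935  ,  0.88586539, -0.02002065])}
top {'vfov': 49.75924019604399, 'cx': 329.8205579782288, 'cy': 206.2014412533153, 'k1': -0.112359155326505, 'position': array([0.28732554, 0.02010529, 1.31389085]), 'attitude': array([ 0.07572233, -0.07433679, -0.67764126,  0.7276967 ])}
0.1 [ 0.23624493 -0.63192668  0.25251713] [ 9.84040078e-01  1.77945440e-01 -1.69735980e-04 -7.18355156e-04] 0.08512393135034853
```

View pics/side0.png

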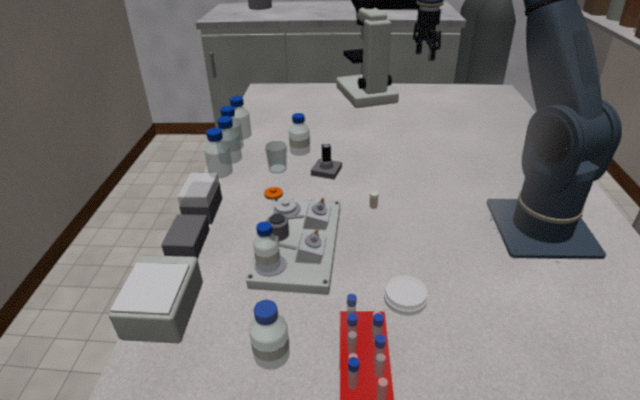

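View pics/top0.png

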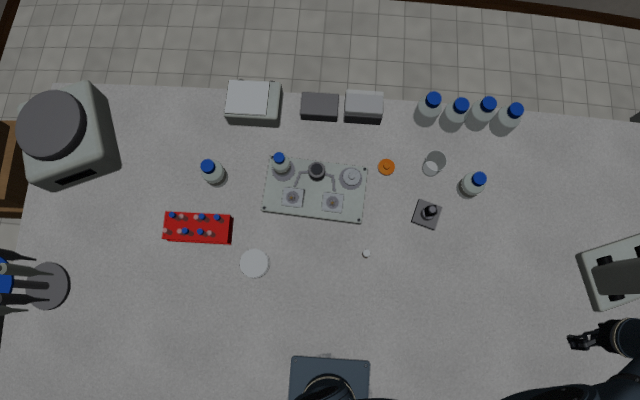

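The coupler in its stand is at top (430,211) and side (326,158). Bottles that could be taken for the sample are at top (281,160), which is on the unit's left station, and (212,170) and (474,183), which are off the unit, plus a row of four at the back. For the blank, the silver puck is at (350,177) on the right station; the orange one at (386,167) is a decoy. Next I'll check this in close crops.

```bash
cat > h.py <<'E'
import numpy as np, cv2
from scipy.spatial.transform import Rotation as R
from bench import r, grab_frame, camera_model, status
class Cam:
    def __init__(s,n):
        m=camera_model(n); s.n=n; f=200/np.tan(np.radians(m['vfov']/2))
        s.K=np.array([[f,0,m['cx']],[0,f,m['cy']],[0,0,1]]); s.d=np.array([m['k1'],0,0,0.])
        s.p=np.array(m['position']); q=np.array(m['attitude']); s.Rm=R.from_quat(q).as_matrix()
        # opencv cam axes: x, -y, -z
        s.Rc=(s.Rm@np.diag([1,-1,-1])).T
    def proj(s,P):
        P=np.atleast_2d(P).astype(float)
        return cv2.projectPoints(P,cv2.Rodrigues(s.Rc)[0],-s.Rc@s.p,s.K,s.d)[0].reshape(-1,2)
    def onz(s,uv,z):
        uv=np.array(uv,float).reshape(-1,1,2)
        n=cv2.undistortPoints(uv,s.K,s.d).reshape(-1,2)
        d=np.c_[n,np.ones(len(n))]@s.Rc
        return s.p+d*((z-s.p[2])/d[:,2])[:,None]
def crop(img,x0,y0,x1,y1,k,name):
    c=cv2.resize(img[y0:y1,x0:x1],None,fx=k,fy=k,interpolation=cv2.INTER_CUBIC); cv2.imwrite(name,c)
E
python3 - <<'E'
from h import *
t=cv2.imread('pics/top0.png'); s=cv2.imread('pics/side0.png')
crop(t,250,140,380,235,6,'pics/tu.png'); crop(s,235,185,355,300,5,'pics/su.png')
crop(t,400,190,460,240,10,'pics/tc.png'); crop(s,295,130,355,185,10,'pics/sc.png')
T,S=Cam('top'),Cam('side')
print(T.onz([[430,211],[281,160],[350,177]],0)); print(S.onz([[326,170]],0), r.__class__)
E
```

```text
[[ 0.57787211 -0.2812925   0.        ]
 [ 0.71024363  0.19918192  0.        ]
 [ 0.66963257 -0.0242382   0.        ]]
[[ 0.56112575 -0.26923949  0.        ]] <class 'host.Robot'>
```

View pics/tu.png

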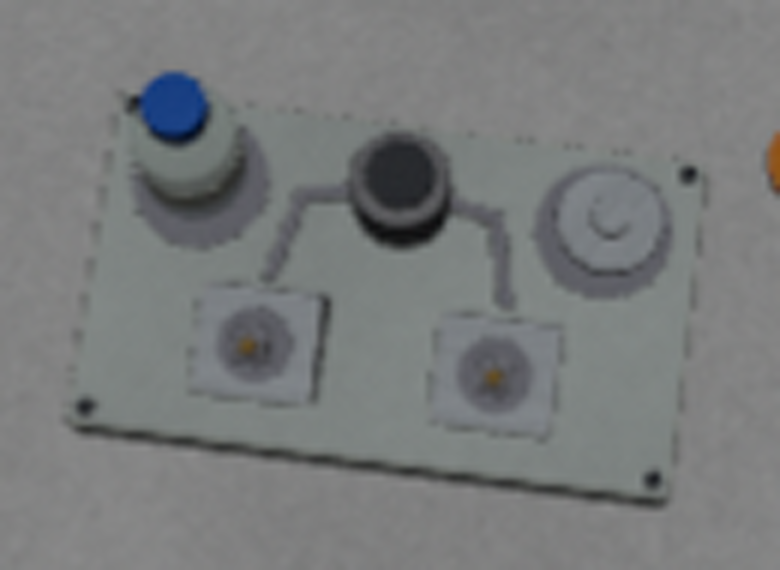

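View pics/su.png

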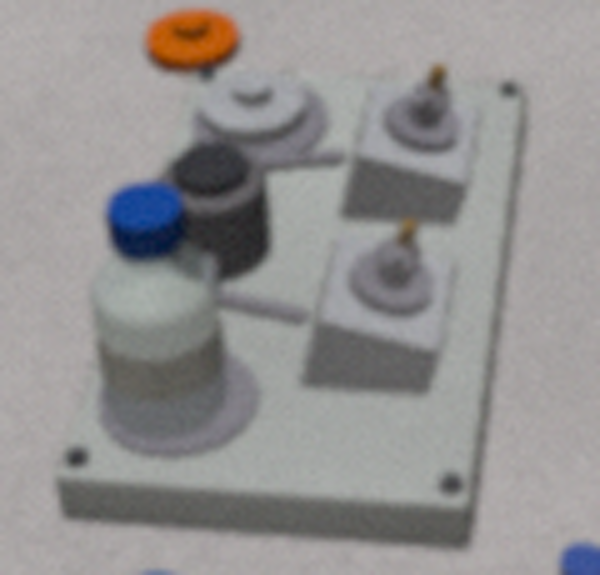

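View pics/tc.png

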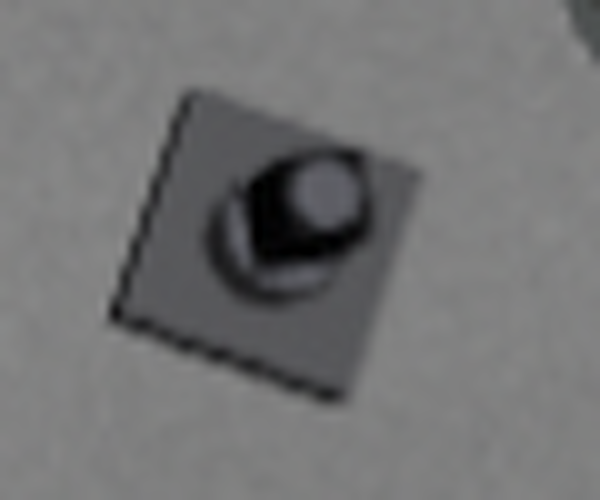

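View pics/sc.png

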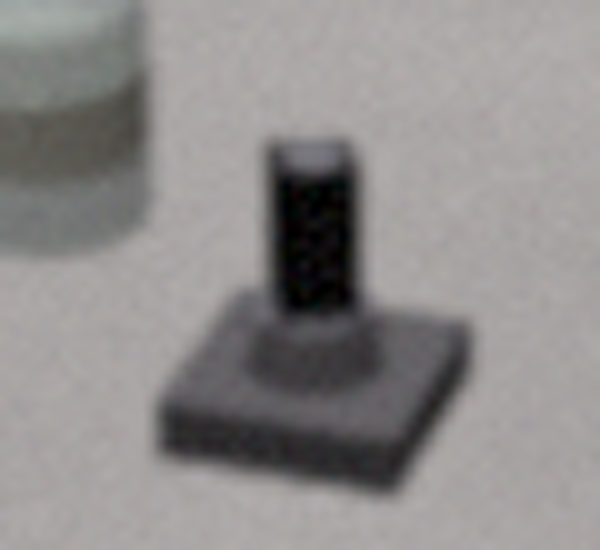

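The crops agree. The blue-capped sample stands on the left station (side crop, near the camera) and the silver puck is on the right, so the target is nipple_left. I'll fit the poses now.

```bash
cat > fit.py <<'E'
from h import *
from scipy.optimize import least_squares
T,S=Cam('top'),Cam('side')
def tp(X,k,x0,y0): X=np.array(X,float); return (X+.5)/k-.5+np.array([x0,y0])
a=np.radians(15); n=np.array([-np.sin(a),0,np.cos(a)])
def nip(y,z): return np.array([-.03,y,.065])+n*z
U=[(T,(-.075,.155,.03),tp((72,425),6,250,140)),(T,(-.075,-.155,.03),tp((665,494),6,250,140)),
(T,(.105,.155,.03),tp((118,97),6,250,140)),(T,(.105,-.155,.03),tp((706,174),6,250,140)),
(T,nip(.06,.039),tp((247,346),6,250,140)),(T,nip(-.06,.039),tp((493,377),6,250,140)),
(T,nip(.06,.006),tp((254,345),6,250,140)),(T,nip(-.06,.006),tp((495,374),6,250,140)),
(S,(-.075,.155,.03),tp((470,510),5,235,185)),(S,(.105,.155,.03),tp((60,478),5,235,185)),(S,(-.075,-.155,.03),tp((524,90),5,235,185)),
(S,nip(.06,.039),tp((409,224),5,235,185)),(S,nip(-.06,.039),tp((438,71),5,235,185)),
(S,nip(.06,.006),tp((393,281),5,235,185)),(S,nip(-.06,.006),tp((423,124),5,235,185))]
def w(p,P): c,s=np.cos(p[2]),np.sin(p[2]); P=np.array(P); return np.array([p[0]+c*P[0]-s*P[1],p[1]+s*P[0]+c*P[1],P[2]])
def res(p,F): return np.array([c.proj(w(p,P))[0]-uv for c,P,uv in F]).ravel()
ST=[(T,(-.038,.038,.02)),(T,(.038,.038,.02)),(T,(.038,-.038,.02)),(T,(-.038,-.038,.02))]
if __name__=='__main__':
    np.set_printoptions(precision=4,suppress=True)
    for F in (U,[f for f in U if f[0] is T],[f for f in U if f[0] is S]):
        o=least_squares(res,[.66,.09,0],args=(F,),loss='soft_l1'); print(o.x,np.degrees(o.x[2])); print(res(o.x,F).reshape(-1,2).round(2).tolist())
    # stand: top-face corners  (top crop), side crop
    G=[(T,tp(p,10,400,190)) for p in((195,92),(420,173),(346,398),(112,315))]+[(S,tp(p,10,295,130)) for p in ((238,292),(470,325),(400,440),(160,405))]
    # top: order around; unknown start -> square symmetric
    co=[(.038,.038,.02),(.038,-.038,.02),(-.038,-.038,.02),(-.038,.038,.02)]
    FT=[(T,P,g[1]) for P,g in zip(co,G[:4])]
    FS=[(S,P,g[1]) for P,g in zip([co[1],co[2],co[3],co[0]],G[4:])]
    for F in(FT,FS,FT+FS):
        best=min((least_squares(res,[.57,-.27,y],args=(F,),loss='soft_l1') for y in np.arange(0,6.3,.4)),key=lambda o:o.cost)
        print('stand',best.x,np.degrees(best.x[2])%90,res(best.x,F).reshape(-1,2).round(2).tolist())
    # coupler grip top centre z=.09
    print('griptop T',T.onz(tp((327,197),10,400,190),.09),'S',S.onz(tp((315,157),10,295,130),.09))
E
python3 fit.py
```

```text
[ 0.601   0.0867 -0.0549] -3.1438723028741546
[[-2.25, 0.36], [0.14, 1.56], [-0.7, -0.77], [-0.36, -1.66], [-0.99, 0.81], [-0.74, 0.77], [-0.82, 0.66], [-0.8, 0.82], [0.09, -1.47], [-1.97, -0.79], [-0.23, -2.29], [-0.01, -0.72], [-0.17, -1.37], [-0.3, -1.07], [-0.45, -1.37]]
[ 0.6028  0.0846 -0.0507] -2.9064167448206075
[[-1.42, 0.04], [1.01, 0.82], [-0.13, -1.1], [0.24, -2.39], [-0.14, 0.33], [0.12, 0.12], [-0.01, 0.19], [0.02, 0.19]]
[ 0.6     0.0907 -0.0569] -3.2602975883421137
[[0.34, -0.03], [-1.98, 0.48], [0.23, -1.39], [0.29, 0.46], [0.22, -0.4], [-0.03, 0.11], [-0.08, -0.38]]
stand [ 0.5634 -0.2657 -0.2928] 73.2243279836678 [[-0.4, -0.34], [0.14, 0.1], [0.08, 0.3], [0.16, -0.08]]
stand [ 0.5598 -0.26    6.017 ] 74.7473434830049 [[-0.02, -0.46], [0.12, -0.36], [0.09, 0.48], [-0.19, 0.23]]
stand [ 0.5616 -0.2646  6.001 ] 73.8328258574457 [[-0.93, 0.27], [-0.3, 0.48], [-0.13, 0.78], [-0.13, 0.65], [-0.27, -1.24], [-0.33, -0.98], [-0.75, -0.26], [-0.81, -0.68]]
griptop T [[ 0.5637 -0.2672  0.09  ]] S [[ 0.5597 -0.2615  0.09  ]]
```

```bash
python3 - <<'E'
from h import *
for n in('top','side'):
    f=np.mean([grab_frame(n).astype(float) for _ in range(8)],0); np.save(f'pics/{n}avg.npy',f)
    x0,y0,x1,y1=(412,195,448,230) if n=='top' else (313,138,345,175)
    c=np.clip((f[y0:y1,x0:x1])*1.6,0,255).astype(np.uint8)
    cv2.imwrite(f'pics/{n}cz.png',cv2.resize(c,None,fx=16,fy=16,interpolation=cv2.INTER_CUBIC))
E
```

```text
(no output)
```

View pics/topcz.png

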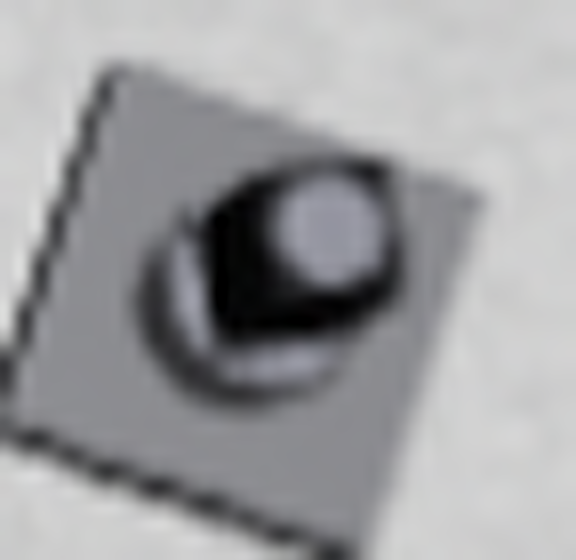

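View pics/sidecz.png

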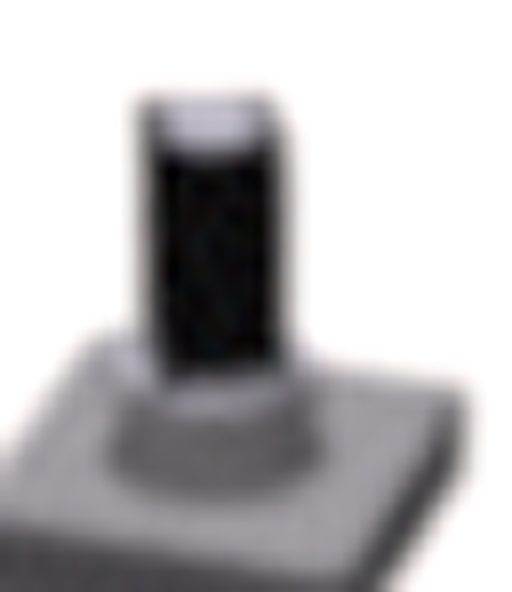

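```bash
cat > yaw.py <<'E'
from h import *
from scipy.optimize import minimize
def cover(cam,p,yaw,z0,z1,x0,y0,x1,y1,k=8,hw=.013):
    c,s=np.cos(yaw),np.sin(yaw)
    P=[(p[0]+c*a-s*b,p[1]+s*a+c*b,z) for a in(-hw,hw) for b in(-hw,hw) for z in(z0,z1)]
    uv=cam.proj(P); q=((uv-[x0,y0]+.5)*k*16).round().astype(np.int32)
    m=np.zeros(((y1-y0)*k,(x1-x0)*k),np.uint8); cv2.fillConvexPoly(m,cv2.convexHull(q),255,shift=4)
    m=cv2.resize(m,(x1-x0,y1-y0),interpolation=cv2.INTER_AREA).astype(float)/255
    return m
for n,(x0,y0,x1,y1) in (('top',(412,195,448,230)),('side',(313,138,345,175))):
    cam=Cam(n); f=np.load(f'pics/{n}avg.npy').mean(2)[y0:y1,x0:x1]
    # darkness
    lvl={'top':85,'side':110}[n]
    D=np.clip((lvl-f)/(lvl-8),0,1)
    disc=cam.proj([.5615,-.264,.09])[0]
    best=[]
    yy,xx=np.mgrid[y0:y1,x0:x1]
    def ev(v,yaw,sg):
        m=cv2.GaussianBlur(cover(cam,v,yaw,.04,.09,x0,y0,x1,y1),(0,0),sg)
        # disc mask at current hypothesis
        d=cam.proj([v[0],v[1],.09])[0]; w=(np.hypot(xx-d[0],yy-d[1])>5)|(n=='side')&(yy>d[1]+3.5)
        W=w&(np.hypot(xx-disc[0],(yy-disc[1]-6*(n=='side')))<16)
        return ((m-D)**2*W).sum()/W.sum()
    for yd in range(-45,45,5):
        o=min((minimize(ev,g,args=(np.radians(yd),.6),method='Nelder-Mead',options=dict(initial_simplex=[g,(g[0]+.004,g[1]),(g[0],g[1]+.004)],maxiter=60)) for g in [(.5617,-.264)]),key=lambda o:o.fun)
        best.append((o.fun,yd,o.x))
    for b in sorted(best,key=lambda b:b[1]): print(n,b[1],round(b[0],5),b[2].round(4))
E
python3 yaw.py
```

```text
top -45 0.03195 [ 0.5676 -0.2668]
top -40 0.03154 [ 0.568  -0.2669]
top -35 0.03051 [ 0.568  -0.2674]
top -30 0.02999 [ 0.5666 -0.2671]
top -25 0.02874 [ 0.5664 -0.2672]
top -20 0.02756 [ 0.5664 -0.2672]
top -15 0.02634 [ 0.5661 -0.2671]
top -10 0.02493 [ 0.5669 -0.2681]
top -5 0.02362 [ 0.5663 -0.2675]
top 0 0.02184 [ 0.5652 -0.2668]
top 5 0.02021 [ 0.5663 -0.2675]
top 10 0.0192 [ 0.5655 -0.2671]
top 15 0.01897 [ 0.5657 -0.2672]
top 20 0.0193 [ 0.5658 -0.2672]
top 25 0.02049 [ 0.5658 -0.2671]
top 30 0.02287 [ 0.5659 -0.2671]
top 35 0.02601 [ 0.5658 -0.2672]
top 40 0.0296 [ 0.5659 -0.2672]
side -45 0.08305 [ 0.5637 -0.2685]
side -40 0.08297 [ 0.5577 -0.2602]
side -35 0.07982 [ 0.5577 -0.2642]
side -30 0.07582 [ 0.5577 -0.2636]
side -25 0.06936 [ 0.5578 -0.2658]
side -20 0.06294 [ 0.5617 -0.2651]
side -15 0.05332 [ 0.5618 -0.2653]
side -10 0.04339 [ 0.5586 -0.2636]
side -5 0.03183 [ 0.5605 -0.2682]
side 0 0.02369 [ 0.5602 -0.2682]
side 5 0.02313 [ 0.5605 -0.268 ]
side 10 0.03117 [ 0.5606 -0.2635]
side 15 0.04089 [ 0.5609 -0.2665]
side 20 0.05052 [ 0.562  -0.2661]
side 25 0.06186 [ 0.5636 -0.2646]
side 30 0.06916 [ 0.5636 -0.2675]
side 35 0.07494 [ 0.5609 -0.2657]
side 40 0.08071 [ 0.5577 -0.2631]
```

```bash
python3 - <<'E'
from h import *
np.set_printoptions(precision=4,suppress=True)
T=Cam('top');S=Cam('side')
print('reagA cap',T.onz([[479,179]],.13),S.onz([[298,118]],.13)); print('beaker base',T.onz([[430,170]],.0),S.onz([[276,168]],0))
print('vial',T.onz([[366,253]],.04))
nz=R.from_euler('z',-.0549)
# candidate pick / place
p=np.array([.5615,-.264,0]); 
a=np.radians(15)
nzv=R.from_euler('z',-.0549).apply([-np.sin(a),0,np.cos(a)])
root=np.array([.601,.0867,0])+R.from_euler('z',-.0549).apply([-.03,.06,.065])
print('root',root,nzv)
L=dict(lo=np.array([-2.76,-.34,-1.52,.19,-1.09,.17,-2.82]),hi=np.array([2.76,2.15,1.57,2.46,4.23,1.99,2.82]))
def tool(zax,yaw): # tool z=-zax, x-axis from yaw
    z=-np.array(zax)/np.linalg.norm(zax); x=np.array([np.cos(yaw),np.sin(yaw),0]); x-=z*(x@z); x/=np.linalg.norm(x)
    return R.from_matrix(np.c_[x,np.cross(z,x),z]).as_quat()
for k in range(4):
    y=np.radians(9+90*k)
    for zz in (.068,.25):
        q=r.ik(p+[0,0,zz],tool([0,0,1],y)); print('pick',k,zz,q)
for k in range(12):
    y=-.055+np.radians(30*k)
    for d in (.066,.12):
        q=r.ik(root+nzv*d,tool(nzv,y)); print('place',k*30,d,q)
E
```

```text
reagA cap [[ 0.654  -0.3935  0.13  ]] [[ 0.651 -0.366  0.13 ]]
beaker base [[ 0.712  -0.2787  0.    ]] [[ 0.7181 -0.2784  0.    ]]
vial [[ 0.4284 -0.0844  0.04  ]]
root [0.5743 0.1483 0.065 ] [-0.2584  0.0142  0.9659]
pick 0 0.068 [ 0.3417  0.701   0.0359  1.781  -0.0378  0.6602 -1.0147]
pick 0 0.25 [ 0.3532  0.4954  0.017   1.5957 -0.0093  1.0506 -1.0409]
pick 1 0.068 [ 0.5465  0.7106 -0.2957  1.7729  0.2987  0.7022  0.2458]
pick 1 0.25 [ 0.593   0.5115 -0.3649  1.5862  0.1993  1.0808  0.3337]
pick 2 0.068 [ 0.7502  0.7698 -0.6428  1.7649  0.6099  0.816   1.5383]
pick 2 0.25 [ 0.8205  0.5782 -0.7575  1.5775  0.4227  1.1564  1.6993]
pick 3 0.068 [ 0.1118  0.7467  0.4198  1.79   -0.4443  0.6998 -2.2069]
pick 3 0.25 [ 0.0953  0.5302  0.437   1.6057 -0.2478  1.061  -2.3832]
place 0 0.066 [-0.4863  0.4973  0.1072  2.0728  0.1865  0.3434 -2.1924]
place 0 0.12 [-0.3149  0.3989 -0.1512  2.0421  0.387   0.5045 -2.3947]
place 30 0.066 [-0.3673  0.4927 -0.0637  2.0686  0.4153  0.376  -1.8785]
place 30 0.12 [-0.1883  0.4087 -0.3258  2.0378  0.5174  0.5433 -1.9848]
place 60 0.066 [-0.2509  0.497
[... 735 characters left out ...]
0.858   2.0504  1.0371  0.709   0.6726]
place 210 0.12 [ 0.1704  0.5021 -0.8564  2.0261  0.8505  0.7313  0.8337]
place 240 0.066 [ 0.2762  0.6959 -1.0763  2.0468  1.1414  0.8594  1.1057]
place 240 0.12 [ 0.2926  0.5791 -1.0749  2.0226  0.9691  0.8533  1.2446]
place 270 0.066 [ 0.3651  0.8142 -1.2945  2.0443  1.2324  1.0474  1.5408]
place 270 0.12 [ 0.3871  0.6881 -1.2927  2.02    1.0787  1.0144  1.6508]
place 300 0.066 [-0.9743  0.6803  0.9057  2.0882 -0.9921  0.5295 -2.088 ]
place 300 0.12 [ 0.3871  0.6881 -1.2927  2.02    1.0787  1.0144  2.1595]
place 330 0.066 [-0.5789  0.5081  0.2421  2.0759 -0.0232  0.3317 -2.5239]
place 330 0.12 [-0.4329  0.3977  0.011   2.0462  0.2528  0.4773 -2.7998]
```

```bash
cat >> h.py <<'E'
np.set_printoptions(precision=4,suppress=True)
def tool(zax,yaw):
    z=-np.array(zax)/np.linalg.norm(zax); x=np.array([np.cos(yaw),np.sin(yaw),0]); x-=z*(x@z); x/=np.linalg.norm(x)
    return R.from_matrix(np.c_[x,np.cross(z,x),z]).as_quat()
def st(): print('t',round(status.read_time(),2),'p',status.read_ee_pos(),'gap',round(status.read_finger_gap(),4),'F',status.read_contact_force())
def avg(n,k=3): return np.mean([grab_frame(n).astype(float) for _ in range(k)],0)
E
python3 - <<'E'
from h import *
q=tool([0,0,1],np.radians(99)); p=[.5615,-.264]
r.movep(p+[.20],q); st()
f=avg('top',2); s=avg('side',2); np.save('pics/t1.npy',f); np.save('pics/s1.npy',s)
crop(f.astype(np.uint8),390,165,480,240,6,'pics/t1.png'); crop(s.astype(np.uint8),275,90,375,190,5,'pics/s1.png')
E
```

```text
t 2.7 p [ 0.5608 -0.2659  0.2   ] gap 0.0856 F [ 0.6061 -0.5539  0.6348]
```

View pics/s1.png

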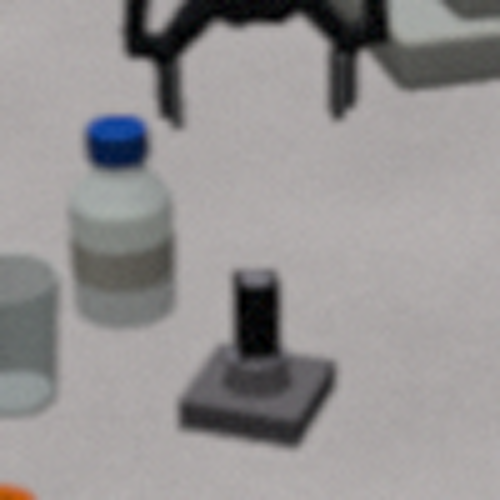

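View pics/t1.png

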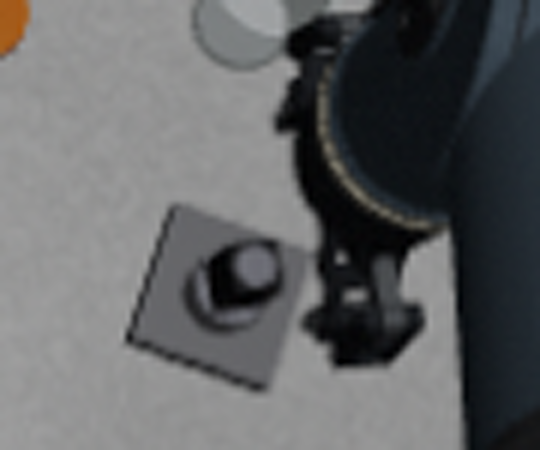

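Hover view: the fingers straddle the coupler. The side crop shows the tips at (178,122) and (340,112), with the grip centred at about x=256. I'll check camera bias and settling next.

```bash
python3 - <<'E'
from h import *
st(); S=Cam('side');T=Cam('top')
p=status.read_ee_pos(); M=R.from_quat(status.read_eef_rot()).as_matrix(); print(M)
for g in(.005,.010,.022): print(S.proj([p+M@[0,e*.05,g] for e in(-1,0,1)]).tolist())
print(S.proj([[.5615,-.264,.09],[.5615,-.264,.07]]).tolist())
E
```

```text
t 2.9 p [ 0.5611 -0.265   0.2   ] gap 0.0853 F [-0.4684 -0.7736  0.4397]
[[-0.1547  0.988  -0.0001]
 [ 0.988   0.1547 -0.0003]
 [-0.0003 -0.0002 -1.    ]]
[[342.66390356097105, 110.71803848006365], [325.19559529640804, 111.75895060484665], [307.6217243271187, 112.82899598535046]]
[[342.64742959629103, 112.35071958472273], [325.2171617453802, 113.3945171842603], [307.6818303040201, 114.46691299296096]]
[[342.6079424120074, 116.24110946315436], [325.26846089767724, 117.29166366565674], [307.8251019655202, 118.36955776509294]]
[[325.4754800138971, 144.8529853645115], [325.5526851450153, 150.80601525795467]]
```

```bash
python3 - <<'E'
from h import *
q=tool([0,0,1],np.radians(99))
r.line_to([.5635,-.2655,.11],q,v=.15)
print(r.line_to([.5635,-.2655,.067],q,v=.08,until_force=6)); st()
r.move_gripper(.0,60); st()
r.pause(.2); st()
f=avg('top',2); s=avg('side',2); np.save('pics/t2.npy',f); np.save('pics/s2.npy',s)
crop(f.astype(np.uint8),390,165,480,240,6,'pics/t2.png'); crop(s.astype(np.uint8),275,90,375,190,6,'pics/s2.png')
E
```

```text
False
t 4.33 p [ 0.5636 -0.2654  0.0668] gap 0.0858 F [-0.6698 -0.18    0.8901]
t 4.91 p [ 0.5636 -0.2656  0.0673] gap 0.0254 F [-0.3938  0.5022  4.0108]
t 5.11 p [ 0.5636 -0.2656  0.0673] gap 0.0251 F [-1.1567 -0.0184  5.64  ]
```

View pics/s2.png

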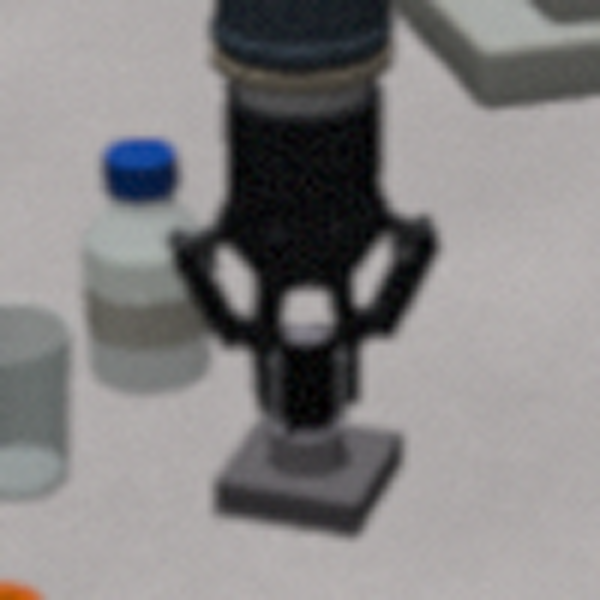

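View pics/t2.png

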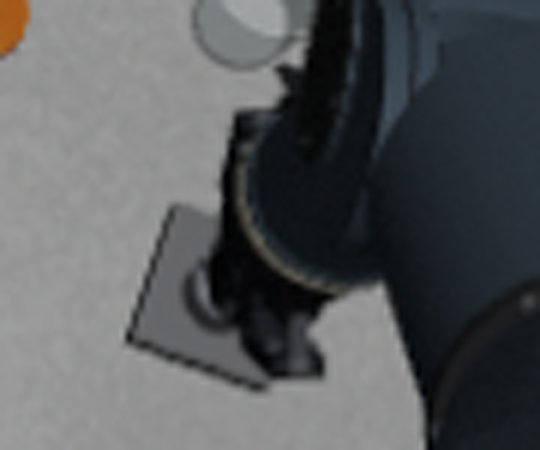

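The grip holds at gap 25 mm. I'll lift, check it, then compute the nipple position from the top camera. That camera agrees with the hand; the side camera shows a bias of about 1.2 px.

```bash
python3 - <<'E'
from h import *
r.line_to([.5635,-.2655,.22],v=.15); r.pause(.1); st()
s=avg('side',2); np.save('pics/s3.npy',s); crop(s.astype(np.uint8),275,70,375,190,5,'pics/s3.png')
f=avg('top',1); crop(f.astype(np.uint8),390,165,490,240,6,'pics/t3.png')
import fit
T=fit.T
F=[g for g in fit.U if g[0] is T][4:]
for yaw in(-.0507,-.0549):
    o=fit.least_squares(lambda v:fit.res([v[0],v[1],yaw],F),[.6,.085]); print(o.x,o.fun.round(2)); p=[*o.x,yaw]; print('rootL',fit.w(p,fit.nip(.06,0)))
o=fit.least_squares(fit.res,[.6,.085,-.05],args=(F,)); print(o.x,fit.w(o.x,fit.nip(.06,0)))
E
```

```text
t 6.58 p [ 0.563  -0.2654  0.2189] gap 0.0253 F [ 0.9216 -0.3845 -3.8394]
[0.6034 0.0846] [-0.14  0.12  0.12 -0.09 -0.01 -0.01  0.02 -0.02]
rootL [0.5765 0.1461 0.065 ]
[0.6034 0.0845] [-0.13  0.04  0.1  -0.01  0.01 -0.09  0.02  0.06]
rootL [0.5768 0.146  0.065 ]
[ 0.6034  0.0845 -0.0539] [0.5767 0.146  0.065 ]
```

View pics/s3.png

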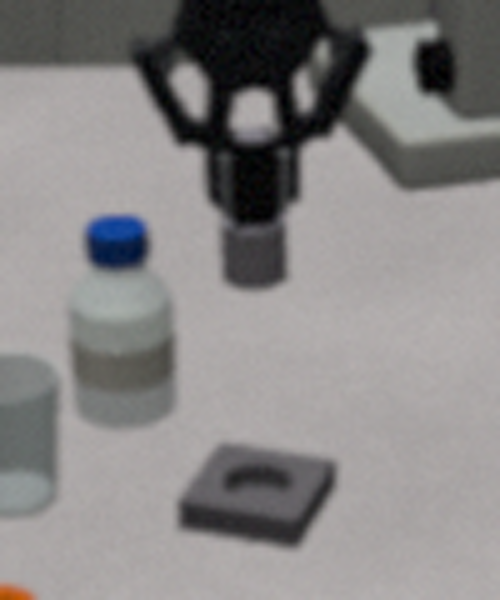

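View pics/t3.png

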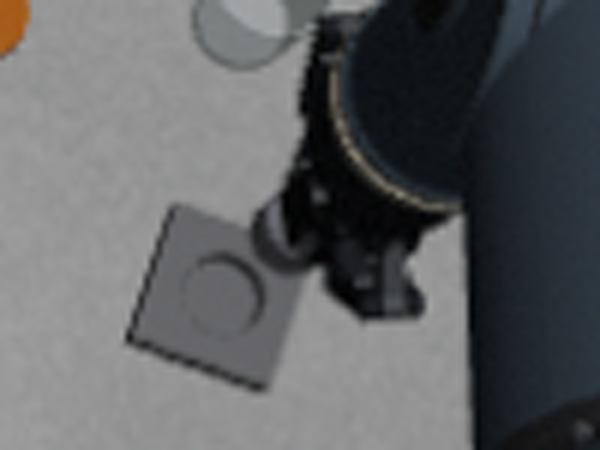

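The coupler is out of the stand and upright: the barrel's bottom centre is at about (255,285) in the side crop, and the stand is empty. I'll move above the left nipple, tilted to match it.

```bash
cat >> h.py <<'E'
YAW=-.0539; A=np.radians(15)
NZ=R.from_euler('z',YAW).apply([-np.sin(A),0,np.cos(A)]); UX=R.from_euler('z',YAW).apply([np.cos(A),0,np.sin(A)]); UY=R.from_euler('z',YAW).apply([0,1,0])
ROOT=np.array([.5767,.1460,.065]); QP=tool(NZ,np.pi/2+YAW); OFF=.0633
def P(d,x=0,y=0.0007): return ROOT+NZ*(d+OFF)+UX*x+UY*y
def rel():
    v=status.read_ee_pos()-ROOT; M=R.from_quat(status.read_eef_rot()).as_matrix()
    return np.array([v@UX,v@UY,v@NZ-OFF])*1000, np.degrees(np.arccos(-M[:,2]@NZ)), status.read_contact_force()@np.c_[UX,UY,NZ]
E
python3 - <<'E'
from h import *
r.line_to([.5635,-.2655,.26],v=.2)
r.movep(P(.11),QP); st()
r.line_to(P(.055),v=.12); r.pause(.3); print(rel()); st()
s=avg('side',3); np.save('pics/s4.npy',s); crop(s.astype(np.uint8),255,160,375,280,5,'pics/s4.png')
f=avg('top',3); np.save('pics/t4.npy',f);crop(f.astype(np.uint8),250,140,380,235,6,'pics/t4.png')
E
```

```text
t 8.62 p [0.5324 0.148  0.2322] gap 0.0254 F [-0.0672 -0.5339 -2.1533]
(array([ 0.3281,  0.7376, 55.5742]), np.float64(0.0587703030514576), array([-1.1477, -0.0783, -2.0542]))
t 9.53 p [0.5463 0.1484 0.1799] gap 0.0254 F [-0.5803 -0.0471 -2.2813]
```

View pics/s4.png

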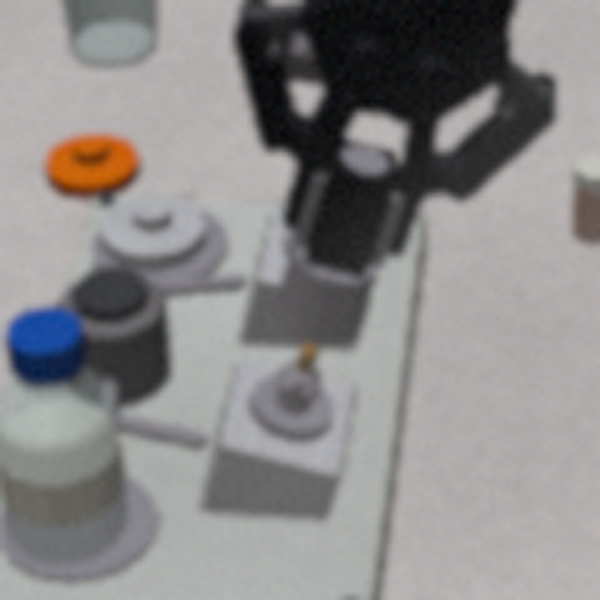

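View pics/t4.png

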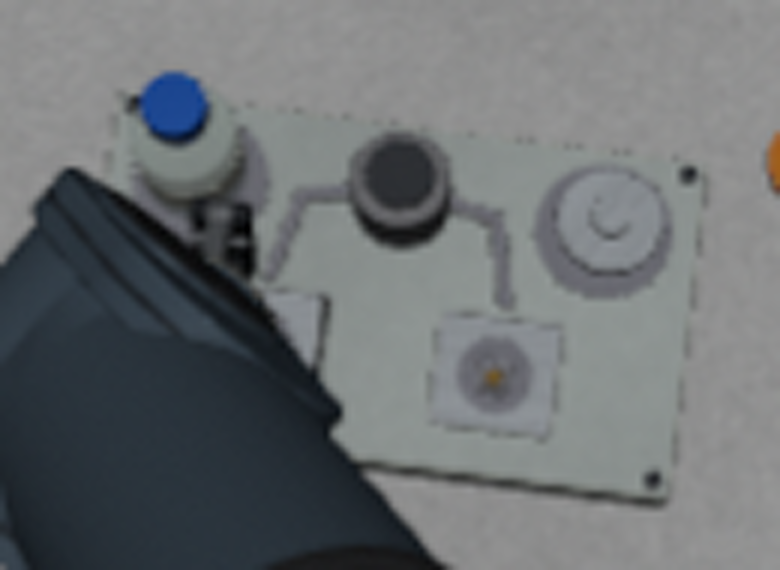

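```bash
python3 - <<'E'
from h import *
S=Cam('side'); s=np.load('pics/s4.npy')
p=status.read_ee_pos(); M=R.from_quat(status.read_eef_rot()).as_matrix(); mo=p+M[:,2]*OFF
x0,y0,k=285,185,10
c=s[y0:y0+58,x0:x0+60]; c=np.clip((c-30)*2,0,255).astype(np.uint8); c=cv2.resize(c,None,fx=k,fy=k,interpolation=cv2.INTER_CUBIC)
c2=c.copy()
def ring(o,rad,z,col):
    t=np.linspace(0,2*np.pi,60); Q=o+NZ*z+rad*(np.cos(t)[:,None]*UX+np.sin(t)[:,None]*UY)
    uv=(S.proj(Q)-[x0,y0]+.5)*k-.5; cv2.polylines(c2,[uv.round().astype(np.int32)],True,col,1)
ring(mo,.019,0,(0,0,255)); ring(mo,.019,.036,(0,0,255)); ring(mo,.013,.086,(0,255,255))
ring(ROOT,.019,.006,(255,0,0)); ring(ROOT,.004,.039,(0,255,0)); ring(ROOT,.008,.027,(0,255,0))
cv2.imwrite('pics/o4.png',c2); cv2.imwrite('pics/o4r.png',c)
E
```

```text
(no output)
```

View pics/o4.png

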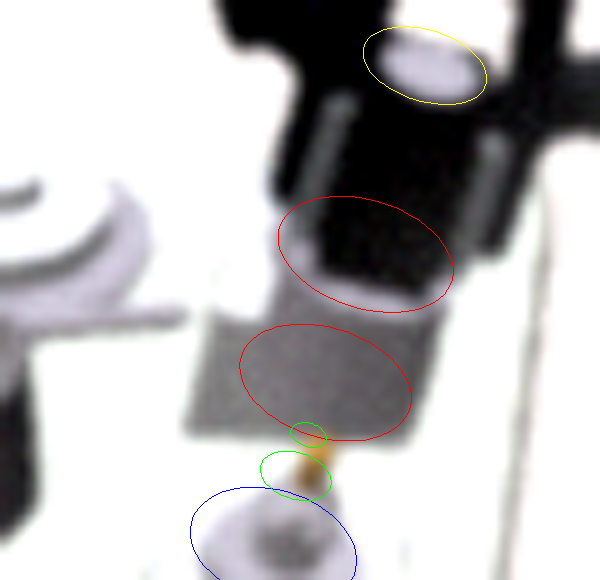

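View pics/o4r.png

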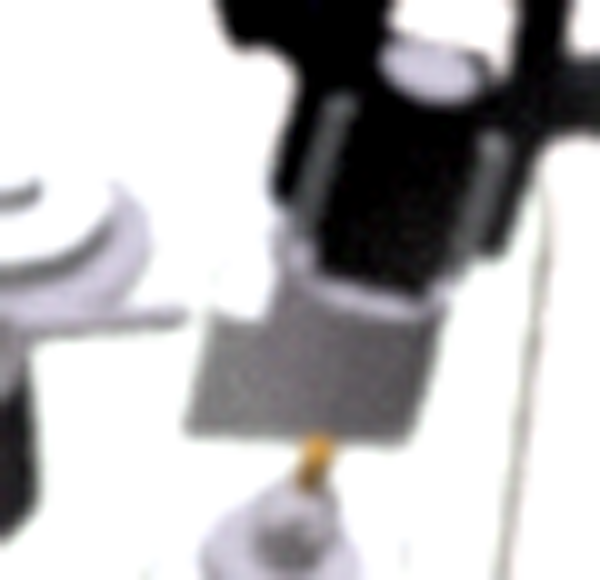

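```bash
python3 - <<'E'
from h import *
r.line_to(P(.045,x=-.0008),v=.1); r.pause(.2)
s=avg('side',14); np.save('pics/s5.npy',s); print(rel()); st()
x0,y0,k=290,195,12
c=s[y0:y0+48,x0:x0+50].mean(2); print(c.min(),c.max())
c=np.clip((c-40)*255/130,0,255).astype(np.uint8); c=cv2.resize(c,None,fx=k,fy=k,interpolation=cv2.INTER_CUBIC); cv2.imwrite('pics/o5r.png',c)
S=Cam('side'); p=status.read_ee_pos(); M=R.from_quat(status.read_eef_rot()).as_matrix(); mo=p+M[:,2]*OFF
c2=cv2.cvtColor(c,cv2.COLOR_GRAY2BGR)
def ring(o,rad,z,col):
    t=np.linspace(0,2*np.pi,60); Q=o+NZ*z+rad*(np.cos(t)[:,None]*UX+np.sin(t)[:,None]*UY)
    uv=(S.proj(Q)-[x0,y0]+.5)*k-.5; cv2.polylines(c2,[uv.round().astype(np.int32)],True,col,1)
ring(mo,.019,0,(0,0,255)); ring(mo,.019,.036,(0,0,255))
ring(ROOT,.019,.006,(255,0,0)); ring(ROOT,.004,.039,(0,255,0))
cv2.imwrite('pics/o5.png',c2)
E
```

```text
(array([-0.7973,  0.6984, 44.9941]), np.float64(0.0006486213409737969), array([-1.9921,  0.6938, -2.2321]))
t 10.97 p [0.548  0.1482 0.1694] gap 0.0254 F [-1.3072  0.7654 -2.6716]
20.714285714285715 184.07142857142858
```

View pics/o5r.png

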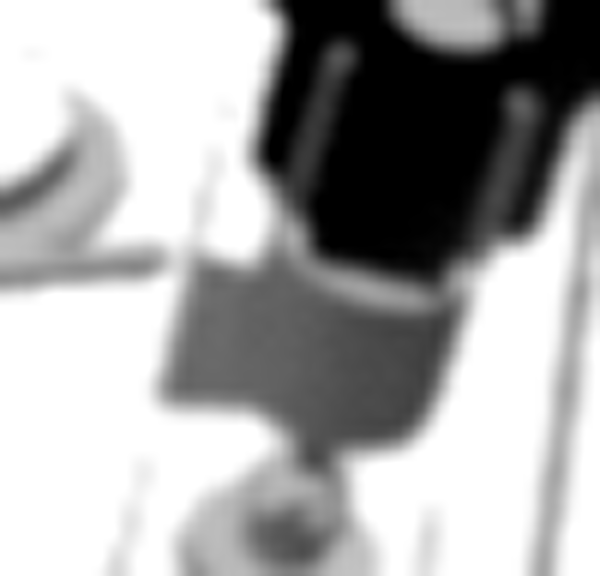

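View pics/o5.png

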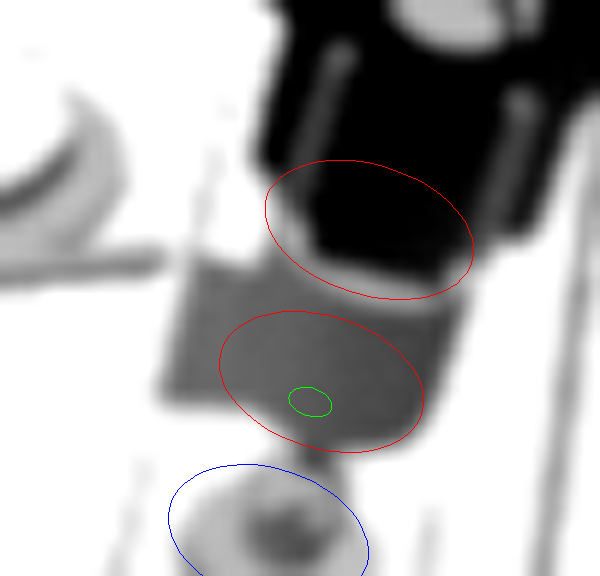

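```bash
cat > ov.py <<'E'
from h import *
S=Cam('side')
def tip(arr,x0,y0,w,h,k,name,items,lo=40,hi=170):
    c=arr[y0:y0+h,x0:x0+w].mean(2); c=np.clip((c-lo)*255/(hi-lo),0,255).astype(np.uint8); c=cv2.resize(c,None,fx=k,fy=k,interpolation=cv2.INTER_CUBIC)
    c=cv2.cvtColor(c,cv2.COLOR_GRAY2BGR); c2=c.copy()
    for o,rad,z,col,sh in items:
        t=np.linspace(0,2*np.pi,60); Q=o+NZ*z+rad*(np.cos(t)[:,None]*UX+np.sin(t)[:,None]*UY)
        uv=(S.proj(Q)+np.array(sh)-[x0,y0]+.5)*k-.5; cv2.polylines(c2,[uv.round().astype(np.int32)],True,col,1)
    cv2.imwrite(name,np.hstack([c,c2]))
E
python3 - <<'E'
from ov import *
a=np.load('pics/sideavg.npy'); sh=(.9,.7)
tip(a,299,222,30,34,13,'pics/n1.png',[(ROOT,.019,.006,(255,0,0),sh),(ROOT,.019,.0,(255,0,0),sh),(ROOT,.004,.039,(0,255,0),sh),(ROOT,.008,.027,(0,0,255),sh)],60,200)
s=np.load('pics/s5.npy'); p=np.array([.5480,.1482,.1694]); mo=P(.045,x=-.0008)-NZ*OFF
sc=(1.,-.4)
tip(s,300,210,32,34,12,'pics/n2.png',[(mo,.019,0,(0,0,255),sc),(mo,.019,.036,(0,0,255),sc)],40,170)
E
```

```text
(no output)
```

View pics/n1.png

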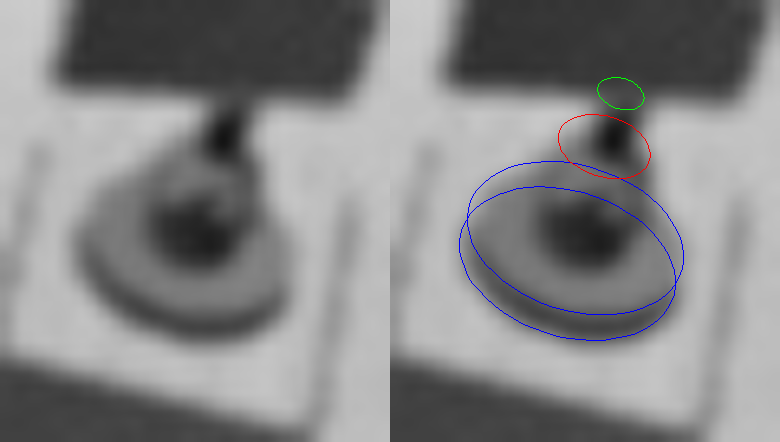

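View pics/n2.png

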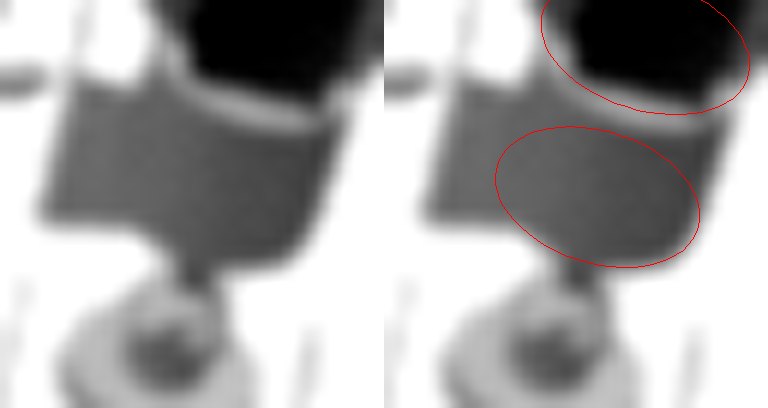

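The nipple and the coupler mouth are both shifted by about +1 px in u in the side image, so they line up. In v they agree within chamfer uncertainty, about 1 mm in y. I'll descend with the force guard on.

```bash
python3 - <<'E'
from h import *
r.line_to(P(.030,x=-.0008,y=.0011),v=.06); r.pause(.15); print(rel())
for d in (.026,.0225):
    print(d,r.line_to(P(d,x=-.0008,y=.0011),v=.02,until_force=6)); r.pause(.15); print(rel())
st()
E
```

```text
(array([-0.7329,  1.2268, 30.0592]), np.float64(0.009548524925319402), array([ 0.4399, -0.4825, -1.8892]))
0.026 False
(array([-0.7811,  1.0959, 26.0423]), np.float64(0.002859572178769142), array([-0.2539, -0.0133, -2.6245]))
0.0225 False
(array([-0.8047,  1.1038, 22.486 ]), np.float64(0.0027233208665886975), array([-1.4766, -0.213 , -2.5193]))
t 12.5 p [0.5538 0.1483 0.1477] gap 0.0252 F [-0.7846 -0.1709 -2.8156]
```

```bash
python3 - <<'E'
from h import *
for d in (.0205,.019,.0175):
    print(d,r.line_to(P(d,x=-.0008,y=.0011),v=.02,until_force=15)); r.pause(.1); a=rel(); print(a[0],a[2])
s=avg('side',6); np.save('pics/s6.npy',s); st()
crop(s.astype(np.uint8),285,185,355,260,8,'pics/s6.png')
E
```

```text
0.0205 False
[-0.838   1.1218 20.4616] [-0.6735  0.3525 -2.4503]
0.019 False
[-0.959   0.9583 19.0619] [-2.4556 -0.9479  2.9819]
0.0175 False
[-0.7433  1.0619 17.6935] [-2.8082 -1.3901  6.4852]
t 13.85 p [0.5551 0.1483 0.143 ] gap 0.0256 F [-4.176  -0.8228  5.692 ]
```

View pics/s6.png

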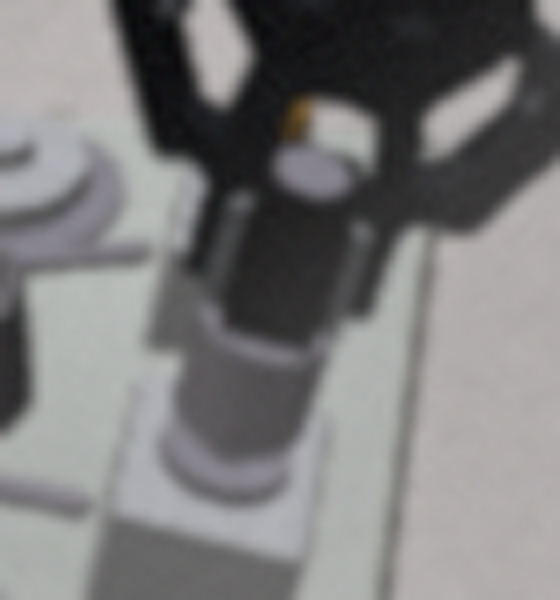

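Ball contact came at about 20 mm, as expected, and the side view shows the barrel concentric with the flange. Now I'll push through.

```bash
python3 - <<'E'
from h import *
for d in (.0155,.0135,.0115,.0095,.008):
    h=r.line_to(P(d,x=-.0008,y=.0011),v=.03,until_force=30); r.pause(.1); a=rel(); print(d,h,a[0],a[1],a[2])
    if h: break
st()
E
```

```text
0.0155 False [-0.9911  1.0047 15.1889] 0.035717084923549226 [-1.6843 -0.4568 -3.5566]
0.0135 False [-0.9549  0.9722 13.2149] 0.032501525182808785 [-1.1781 -1.0752 -5.6593]
0.0115 False [-0.9656  0.9757 11.2727] 0.028286272294822164 [-0.3969 -0.4313 -7.2225]
0.0095 False [-0.5071  1.2889  9.9   ] 0.04902802672652152 [-2.3485 -1.9255  3.683 ]
0.008 False [-0.3959  1.3469  8.2083] 0.05328749910452492 [-1.7179 -1.1932  5.9241]
t 15.6 p [0.5579 0.1484 0.134 ] gap 0.0254 F [-3.2522 -1.0195  5.2776]
```

```bash
python3 - <<'E'
from h import *
r.move_gripper(0,90)
for d in (.007,.006,.005,.004,.003):
    h=r.line_to(P(d,x=-.0006,y=.0011),v=.03,until_force=25); r.pause(.15); a=rel(); print(d,h,a[0],a[1],a[2])
    if h or a[2][2]>22: break
st()
s=avg('side',6); np.save('pics/s7.npy',s)
crop(s.astype(np.uint8),285,185,355,260,8,'pics/s7.png')
E
```

```text
0.007 False [-0.3726  1.3261  7.2124] 0.03706744921854701 [-2.5065 -0.4879  6.3195]
0.006 False [-0.297   1.3962  6.3799] 0.054076620079914726 [-2.903  -1.477   9.5254]
0.005 False [-0.3108  1.5284  6.3144] 0.095872469328701 [-5.412  -2.1262 23.9558]
t 17.02 p [0.5585 0.1485 0.1322] gap 0.0249 F [-11.5257  -1.5075  21.7388]
```

View pics/s7.png

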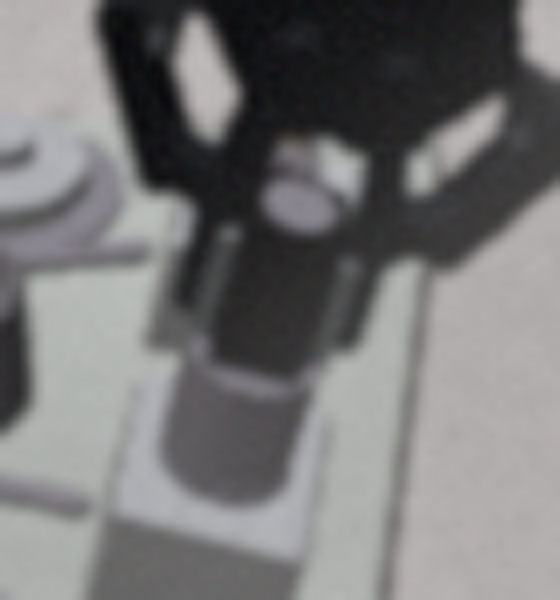

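The stop rises sharply at z≈6.3 mm, and the barrel rim now covers the flange in the picture. I'll check that it holds steady, then hand in.

```bash
python3 - <<'E'
from h import *
for _ in range(3):
    r.pause(.4); a=rel(); print(a[0],a[1],a[2],status.read_finger_gap(),np.abs(status.read_joint_vel()).max())
f=avg('top',2); crop(f.astype(np.uint8),250,140,380,235,6,'pics/t8.png'); s=grab_frame('side'); crop(s,190,100,390,250,4,'pics/s8.png'); st()
E
```

```text
[-0.3209  1.5137  6.2956] 0.09325239042651433 [-5.8052 -2.026  23.2046] 0.025208994682394424 0.0015579191316200537
[-0.3325  1.4965  6.3032] 0.0916776434848122 [-5.0724 -2.4836 24.1705] 0.024996309003046703 0.0010865833433481768
[-0.3028  1.5092  6.3201] 0.09578991862239267 [-5.431  -2.0691 22.8494] 0.024677893118393232 0.002926832326135577
t 18.67 p [0.5585 0.1485 0.1321] gap 0.0253 F [-11.3461  -0.8202  22.2244]
```

View pics/s8.png

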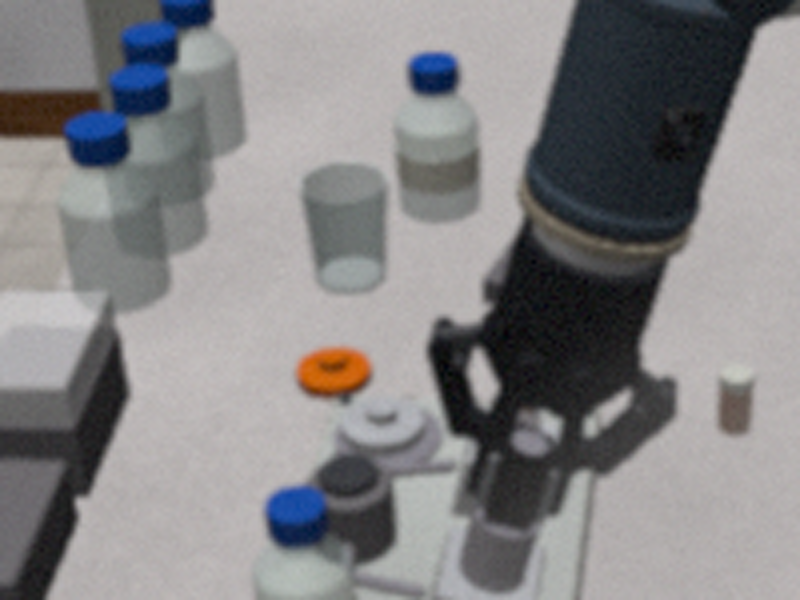

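View pics/t8.png

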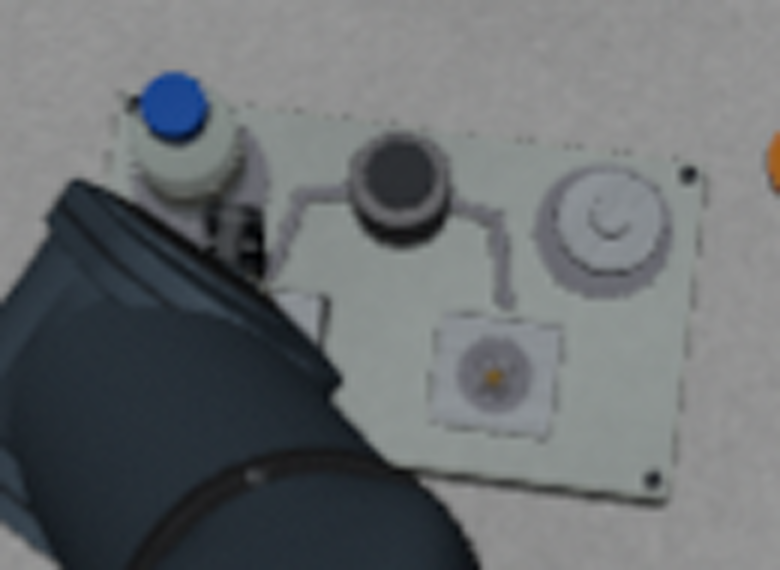

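The hold is steady. The bottle cap (173,105) and puck (610,222) in the top crop have not moved, and the right nipple is untouched. Handing in.

```bash
python3 -c "
from bench import r
print(r.hand_in())"
```

```text
the job is handed in; nothing more can be done
None
```

I lifted the coupler out of its stand and snapped it onto the left nipple, in front of the bottle's station. I pushed it fully home and handed the job in at about 19 s with the gripper still holding it there; no verdict was reported.

**Last checks**
- **Depth:** I estimate the mouth at 6.3 mm from the nipple's root. It met a hard stop there, and the rim covers the flange in the side picture.
- **Push:** The tool was pressing with about 23–24 N along the nipple, steady for over 1 s with the joints almost still.
- **Squareness and grip:** The tool axis was within 0.1° of my fitted nipple axis, and the finger gap stayed at about 25 mm.
- **Snap:** The force rose at about 19 mm and dropped sharply between 17.7 and 15.2 mm, which matches passing the spring balls.
- **Surroundings:** The bottle, puck and right nipple look unchanged in the top view.

**Uncertain or disagreeing**
- **Cameras:** The two cameras disagreed by about 3–6 mm in absolute position. I used the top camera for the nipple and adjusted by about 1 mm from the side view.
- **Valve pin:** I could not read how far the pin was pushed in. That it is far enough is inferred from the depth and the push.
- **Side load:** About 5 N of sideways force remained.

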